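# Set the extraction damper and hold the dust-box guard open

### The job

A technician needs both hands in the dust box. First throw the red-gripped extraction lever into its green-marked notch, with the guard still shut; then lift the box's clear guard by its black tongue to 40 degrees and finish holding it there in the gripper: it falls shut if let go, so do not release it at the end. Leave the lever in the green notch, and everything else on the bench where it stands.

Things in the scene. Friction and masses are not known exactly. Their poses are not given: they have to be found in the camera images.
- dustbox: White open-topped dust box, 220 (x) x 240 (y) x 140 mm high, walls 8 mm, fixed. Origin: centre of its underside; x points from its front (robot side, dark grille) to its back. At its left (+y) side, 131 mm from its middle plane, a steel wire arc, radius 115 mm about the hinge, carries beads at 20 (black), 40 (larger, green) and 60 degrees (black): a gauge for the guard's red pointer pin.
- guard (a joint): Opening angle of the guard, rad: 0 shut, 0.698 is 40 degrees, stop at 1.3; hinged on the back (+x) top rim of the box, its front edge rises. Clear pane in a blue frame, 224 x 240 x 8 mm, 0.36 to 0.59 kg, nearly free hinge: its weight shuts it from any angle (some 2 to 3 N upward at the tongue lifts it).
- guard_hinge (a point): Middle of the guard's hinge axis, which runs along the box's y; in the box's frame at x +110, y 0, z +144 mm. Fixed.
- guard_tongue (a point): Grip point on the guard's black tongue: 258 mm from the hinge axis in the guard's plane, 144 mm above the bench when shut. The tongue sticks out 56 mm in front of the guard, 14 mm wide (box's y), 22 mm thick, then an 8 mm end stop 22 wide, 26 thick; grip point 34 mm out. Free all round, 38 mm from the box's front wall. Pinched across its width it can turn between the pads.
- damper: Grey extraction damper housing, 170 (x) x 100 (y) x 60 mm high, fixed left or right of the dust box, black duct stub at its back (+x). Origin: centre of its underside. Two white half discs of radius 60 mm stand on it, either side of the lever, with rim marks at four notches: three narrow black and one wide green (third from the front).
- lever (a joint): Lever angle, rad: 0 upright, positive leaning to the damper's +x (away from the robot); pivots about the damper's y, 60 mm above the bench over the damper's origin. Spring detents at -0.525, -0.175, +0.175 (green) and +0.525; it starts in one of the first two and snaps into the nearer notch when let go. Some 2 to 4 N along x at the grip moves it from notch to notch; stops at +-0.56.
- lever_grip (a point): Centre of the lever's red cross grip, a cylinder 24 mm in diameter and 36 mm long along the damper's y, 115 mm from the pivot on a 10 mm rod. It can be pinched across its two flat ends from above, or pushed.
- green_notch (a point): Point between the two green marks, on the half discs' rim height (60 mm from the lever's pivot); the lever's rod passes here when it is in the green notch. Fixed to the damper.
- control_unit: White handpiece control unit with knobs, 120 x 130 x 85 mm high, fixed to the bench on the other side of the dust box from the damper. Not used. Origin: centre of its underside.
- cast_inside: Loose dental cast of yellow stone with white teeth, 50 x 58 x 22 mm, lying on the floor inside the dust box under the guard; stays there. Origin: centre of its underside.
- cast_outside: Loose dental cast like the other, on the bench at the left. Bystander. Origin: centre of its underside.
- bur_stand: Loose black round stand, 60 mm in diameter, 110 mm high. Bystander. Origin: centre of its underside.
- paste_jar: Loose blue jar, 60 mm in diameter, 70 mm high. Bystander. Origin: centre of its underside.
- mixing_bowl: Loose green mixing bowl, 100 mm in diameter, 50 mm high. Bystander. Origin: centre of its underside.
- brush: Loose brush 160 mm long, lying on the bench. Bystander. Origin: its underside, mid-length.

How it is judged:
By the outcome, as a careful person would: the job done as asked, in the order asked, and still so for the second after the job is handed in, while the arm keeps its last pose, push and grip.
It also fails if it takes over 48 s, if anything falls off the work surface, if the arm or the gripper's body presses on something with over 40 N, if the wrist force passes 120 N, or if a joint passes its speed limit or range.

### The arm

A 6-joint arm with a two-finger parallel gripper is mounted at the origin on the work surface. World frame = base frame: x ahead of the robot, y to its left, z up, the work surface at z = 0. Lengths are in mm, angles in rad, forces in N, time in s.
With the tool pointing down it reaches from about 300 to 775 mm from the base axis. Payload 14.6 kg.
Tool frame: the origin (TCP) lies at the very end of the fingers, on their centre line; the grasp point (between the pads) lies 19 mm behind it; z points along the fingers, y is the line along which they close (so a half turn about z gives the same grasp; the last joint's range is limited). The gripper opens to 94 mm and grips with 3 to 60 N. Pads are 16 mm wide; open, the fingers measure 119 mm over their backs; the gripper's body (75 mm by 177 mm) begins 78 mm behind the grasp point.
Start: joints at [1.157, 0.3, 1.521, -0, 1.321, -0.067], TCP at [186.936, 517.247, 205.446] pointing down, gripper open.
Joint ranges: [-3.03, 3.03], [-0.79, 2.21], [0.23, 2.52], [-1.04, 4.18], [0, 3.07], [-2.55, 2.55]. Speed limits (rad/s): [2.22, 2.22, 2.57, 3.14, 3.14, 3.14].

### API

Orientations are given as [roll, pitch, yaw] about the fixed x, y, z axes, in that order (R = Rz(yaw) Ry(pitch) Rx(roll)).
In Python, from cell import manip, camera, get_calibration gives the robot as it stands. The module is installed in compiled form; this text tells all that it offers.
- The arm moves only by the tool jog_arm, never from a script. Its argument "plan" is one flat list of numbers, 6 for each row, row after row: the shift along the world's x, y, z in m, then the turn, a rotation vector about the world's x, y, z in degrees. A call has 1 to 20 rows; each row is the pose to reach, as a shift and turn from the pose commanded when the call began; what a row does not reach only later rows make up. A row lasts 1/10 s, in which the tool goes at most 50 mm and 8.59 degrees, less where a joint would pass 70% of its speed; a pose out of reach is approached as far as the arm can. A call with a gripper value outside its range is refused whole. "claw" is the finger opening in m, from 0 to 0.094, set as the call begins (left out, the last holds). The fingers move at their own pace and stop on an object; "force" is the grip in N (left out, the last holds). Time passes only in rows, so rows that repeat a pose let the fingers close. It gives the time, the measured TCP pose, the force, the opening and the grip force at its end, in the units of the state.
- manip.read_state(): the state, without advancing time (a new reading comes with each control period).
- camera(name): name is "side" or "top" or "wrist"; returns (picture, depth): 400x640x3 uint8, red, green, blue; 400x640 float32, mm along the optical axis (not along the pixel's ray), 0 where there is no reading.
- get_calibration(name): a dict with "fx", "fy", "cx", "cy" (pixels), "origin" and "attitude" of the camera in the world. Camera axes: x right, y down, z forward; pixel columns grow to the right and rows downward; lengths in mm; the calibration is good to about 2 mm. The wrist camera is an equidistant fisheye: a pixel r from the principal point sees the ray r / f radians off the axis. A picture is of the moment at which its call begins: read the wrist's pose just before it. get_calibration takes no time and is no camera call; for the wrist camera it gives the pose at the moment of the call.
- manip.sign_off(): hands the job in; it is judged then, once.
The state is a dict: "clock": time; "joints": joint angles; "qd": joint speeds; "effort": joint torques, N m; "eef_pos": TCP position; "eef_rot": TCP orientation; "wrist_force": force on the tool from outside, world axes, zero at the start; "moment": the same for the moment, N m; "finger_gap": finger opening in mm; "finger_force": force on a finger pad.
Only numpy, scipy, OpenCV 4.12 (cv2) and the standard library are available. Lean on these libraries where they do the work, as an engineer would, in place of code of your own. Each camera call takes 0.05 s, during which the arm holds its last target. There are 200 camera calls.

## Working session

There is one attempt and no reset: what is moved stays moved. The work goes in short steps, Python scripts to look and compute and a tool call to move; the robot and the scene stay as the last step left them, time stands still between calls to the robot, and variables do not carry over. Pictures are saved under pics/ and viewed, at most 10 in all, crops included, and the job is handed in when it is done.

Besides the shell and the picture viewer there is one more tool, called after "Request:" as name(argument=value, ...) on one line, values as JSON. jog_arm: Moves the arm, as the interface text tells. Its arguments: {"type":"object","properties":{"plan":{"type":"array"},"claw":{"type":"number"},"force":{"type":"number"}},"required":["plan"]}

```bash
mkdir -p pics
cat > h.py <<'E'
import numpy as np, cv2
from scipy.spatial.transform import Rotation as R
from cell import manip, camera, get_calibration
def att(c):
    a=np.array(c["attitude"],float)
    return a if a.shape==(3,3) else R.from_euler('xyz',a).as_matrix()
def pts(name,dep):
    c=get_calibration(name); v,u=np.mgrid[0:400,0:640]
    P=np.stack([(u-c['cx'])/c['fx']*dep,(v-c['cy'])/c['fy']*dep,dep],-1)
    return P@att(c).T+np.array(c['origin'])
E
python3 - <<'E'
from h import *
for n in ("side","top"):
    p,d=camera(n); cv2.imwrite(f'pics/{n}0.png',p[...,::-1]); np.savez(f'{n}0.npz',p=p,d=d); print(n,get_calibration(n))
print(manip.read_state())
E
```

```text
side {'fx': 394.5753907723141, 'fy': 394.5753907723141, 'cx': 325.5237916896882, 'cy': 199.58649060609176, 'origin': array([ 396.10776983, 1177.20765151,  837.21873918]), 'attitude': array([-2.08951067, -0.00755815, -3.03188363])}
top {'fx': 379.75992170079337, 'fy': 379.75992170079337, 'cx': 321.3084723799428, 'cy': 190.0900184809903, 'origin': array([ 280.81006534,  -22.10365907, 1256.6863209 ]), 'attitude': array([-2.94621869, -0.01120222, -1.55400186])}
{'clock': 0.1, 'joints': array([ 1.15741909e+00,  3.00405405e-01,  1.52147086e+00,  9.03637649e-07,
        1.32067218e+00, -6.66231102e-02]), 'qd': array([-0.00086938,  0.00112471, -0.00059973, -0.00102523, -0.00144724,
       -0.00065228]), 'effort': array([ 1.30228822e-03, -5.32640755e+01, -3.53281546e+01,  7.08701299e-02,
        2.34567525e-02, -9.91725665e-05]), 'eef_pos': array([186.84646607, 517.06807342, 204.96898289]), 'eef_rot': array([-3.14063904e+00, -6.45040833e-05,  2.79483827e+00]), 'wrist_force': array([0.2317937 , 0.53392945, 0.40722145]), 'moment': array([-0.003916  , -0.03583778,  0.00963087]), 'finger_force': 0.0, 'finger_gap': 93.79400128888929}
```

View pics/top0.png

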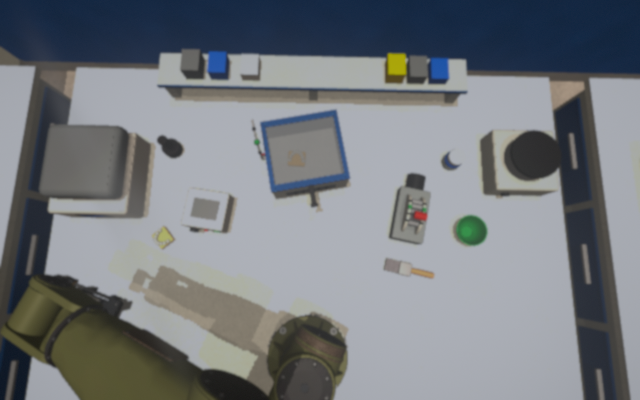

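View pics/side0.png

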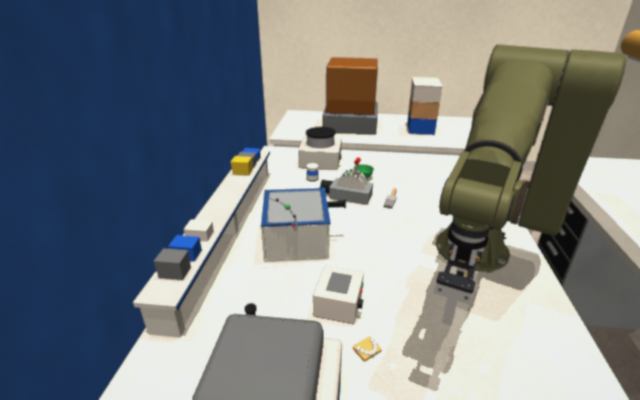

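The top view shows the guard's blue frame at (305,152), its tongue at (313,197), the damper at (411,215) with the red grip at (420,216), the bowl at (471,230), the brush at (408,268) and the jar at (452,160). The side view shows the same layout, with the lever behind the box.

Run:
```python
from h import *
z=np.load('top0.npz'); p,d=z['p'],z['d']; P=pts('top',d)
hsv=cv2.cvtColor(p,cv2.COLOR_RGB2HSV); H,S,V=[hsv[...,i].astype(int) for i in range(3)]
v,u=np.mgrid[0:400,0:640]
def box(a,b,c,e): return (u>=a)&(u<=b)&(v>=c)&(v<=e)
def rect(m,n):
    q=P[m]; r=cv2.minAreaRect(q[:,:2].astype(np.float32)); print(n,m.sum(),'c',np.round(r[0],1),'size',np.round(r[1],1),'ang',round(r[2],2),'z',np.percentile(q[:,2],[10,50,90]).round(1))
bl=box(250,360,100,200)&(H>100)&(H<125)&(S>120)&(d>0)&(P[...,2]>125)&(P[...,2]<165)
rect(bl,'blue')
tg=box(300,330,186,215)&(P[...,2]>100)&(V<110)&~bl
rect(tg,'tongue'); 
dm=box(385,435,180,248)&(P[...,2]>50)&(P[...,2]<70)&(d>0)
rect(dm,'damper')
rd=box(400,440,200,230)&((H<8)|(H>172))&(S>130)
rect(rd,'red'); print(P[rd].mean(0),P[rd].min(0),P[rd].max(0))
gr=box(395,430,190,235)&(H>45)&(H<80)&(S>80); print('green',gr.sum(),P[gr].mean(0)) ; rect(gr,'g')
dk=box(405,430,170,190)&(V<60); rect(dk,'stub')
for n,c in (('bowl',(471,230)),('brush',(408,268)),('jar',(452,160))): print(n,P[c[1],c[0]])
# pose from blue rectangle corners via rays at z=148
cv2.imwrite('pics/crop.png',cv2.resize(p[95:255,240:440],None,fx=4,fy=3.75,interpolation=cv2.INTER_CUBIC)[...,::-1])
```

```text
blue 897 c [623.9  23.7] size [218.6 231.1] ang 11.31 z [145.9 148.5 151.4]
tongue 129 c [400.9   6.5] size [241.2  52.8] ang 1.09 z [114.6 155.1 158.4]
damper 1174 c [ 462.6 -322.9] size [101.2 206.5] ang 79.13 z [56.2 59.8 63.2]
red 79 c [ 362.8 -171.9] size [ 28.3 340.5] ang 23.95 z [178.7 183.3 186.4]
[ 423.34512543 -309.2457704   196.48129085] [ 280.81006534 -329.95860266  174.94492323] [ 435.84653413  -22.10365907 1256.6863209 ]
green 16 [ 457.46424209 -318.62027168  120.91582451]
g 16 c [ 457.2 -321. ] size [50.4  7.7] ang 78.92 z [116.9 121.6 123.6]
stub 80 c [ 417.  -195.7] size [ 49.8 438.5] ang 44.59 z [46.9 56.9 62.6]
bowl [ 403.49226161 -528.43340039    6.60313071]
brush [ 277.04897263 -313.6879011    18.56007984]
jar [ 622.98005347 -453.62674354   72.10138852]
```

View pics/crop.png

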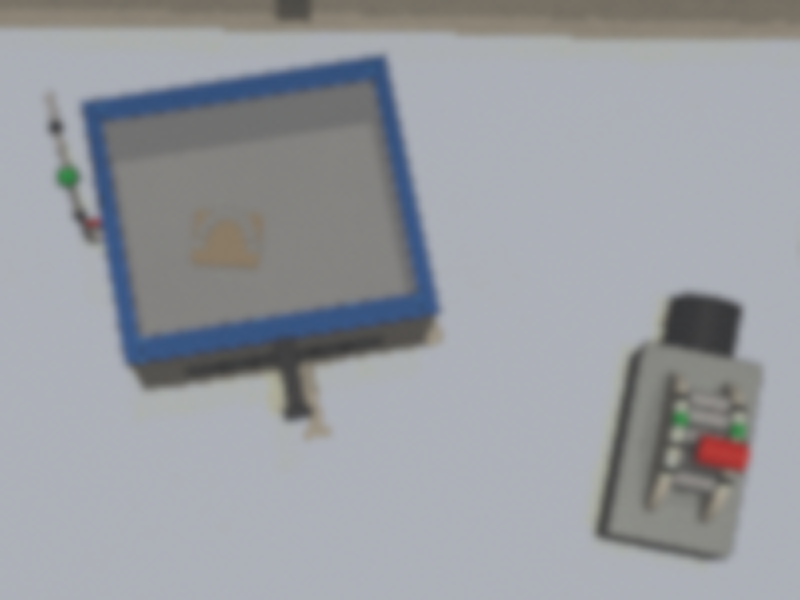

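The crop shows the lever's red grip at crop (722,453), one notch in front of the green marks at (681,418) and (738,430), so it is in the -0.175 notch. The tongue is at crop (293,385) and the guard is shut. From the mask fits, box yaw is about +11.3° and damper yaw about -10.9°. The lever grip is near (427,-314,173), so I'm moving above it and will refine there.

Request:
jog_arm(plan=[0.24,-0.831,0.085,0,0,9,0.24,-0.831,0.085,0,0,9,0.24,-0.831,0.085,0,0,9,0.24,-0.831,0.085,0,0,9,0.24,-0.831,0.085,0,0,9,0.24,-0.831,0.085,0,0,9,0.24,-0.831,0.085,0,0,9,0.24,-0.831,0.085,0,0,9,0.24,-0.831,0.085,0,0,9,0.24,-0.831,0.085,0,0,9,0.24,-0.831,0.085,0,0,9,0.24,-0.831,0.085,0,0,9,0.24,-0.831,0.085,0,0,9,0.24,-0.831,0.085,0,0,9,0.24,-0.831,0.085,0,0,9,0.24,-0.831,0.085,0,0,9,0.24,-0.831,0.085,0,0,9,0.24,-0.831,0.085,0,0,9,0.24,-0.831,0.085,0,0,9,0.24,-0.831,0.085,0,0,9], claw=0.07)

```text
clock: 2.1
eef_pos: [426.7, -313.4, 289.9]
eef_rot: [3.141, -0.001, 2.952]
wrist_force: [-0.8, 0.0, -0.2]
finger_gap: 69.9
finger_force: 0.0
```

Run:
```python
from h import *
c=get_calibration('wrist'); p,d=camera('wrist'); print(c)
cv2.imwrite('pics/w1.png',p[...,::-1])
hsv=cv2.cvtColor(p,cv2.COLOR_RGB2HSV); H,S,V=[hsv[...,i].astype(int) for i in range(3)]
A=att(c); o=np.array(c['origin'])
def ray(u,v,z):
    x=np.array([u-c['cx'],v-c['cy']]); r=np.hypot(*x); t=r/c['fx']
    k=A@np.append(x/r*np.sin(t),np.cos(t)); return o+k*(z-o[2])/k[2]
def blobs(m,z,n,amin=15):
    k,l,s,ce=cv2.connectedComponentsWithStats(m.astype(np.uint8))
    for i in range(1,k):
        if s[i,4]>amin: print(n,s[i],ce[i].round(1),ray(*ce[i],z).round(1))
blobs(((H<8)|(H>172))&(S>130)&(V>60),181,'red',60)
blobs((H>45)&(H<80)&(S>90),119,'green')
blobs((H>100)&(H<125)&(S>120),148,'blue',100)
```

```text
{'fx': 309.70691628693146, 'fy': 309.70691628693146, 'cx': 320.77310535204504, 'cy': 202.16027003267564, 'origin': array([ 353.69954903, -299.10586041,  468.56731315]), 'attitude': array([ 2.88422987e+00, -8.48999583e-04,  1.38212498e+00])}
red [297 184  38  25 871] [315.2 196.2] [ 421.3 -317.1  181. ]
green [ 155  151   59   65 2996] [184.1 183.1] [ 388.8 -476.5  119. ]
green [294 206   8  10  67] [297.1 211.2] [ 449.7 -345.5  119. ]
green [331 207   8   9  67] [334.7 211.3] [ 458.1 -302.   119. ]
green [636 266   4  10  32] [637.8 270.7] [720.5 321.6 119. ]
blue [  21    0   20   94 1160] [31.3 46.7] [ 123.8 -689.3  148. ]
blue [  29  104   46  145 1878] [ 49.6 175.4] [ 325.3 -686.9  148. ]
blue [ 488  183  122  101 2302] [555.9 227.3] [532.8  -2.7 148. ]
blue [ 69 253  14  17 128] [ 75.6 261.3] [ 457.5 -690.1  148. ]
blue [ 594  328   46   72 1724] [623.3 375. ] [1074.6  409.2  148. ]
blue [  7 379  42  21 458] [ 30.1 392.1] [  825.8 -1221.1   148. ]
```

View pics/w1.png

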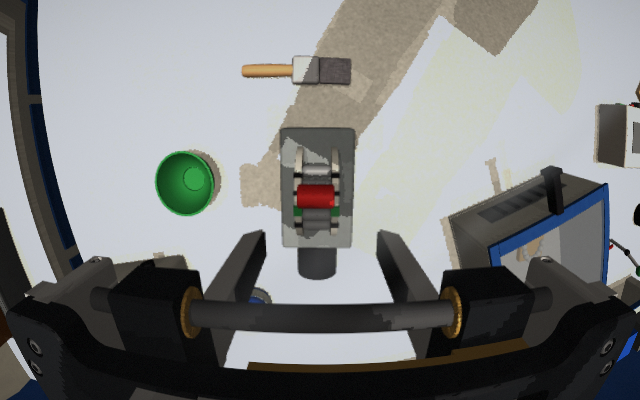

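The wrist view shows the red grip at (315,196) centred near the fingers' mid-line at column 321, with the green marks at (297,211) and (335,211) behind it. The grip is at about (424,-317.5,173), so I descend and pinch.

Request:
jog_arm(plan=[-0.003,-0.004,-0.04,0,0,0,-0.003,-0.004,-0.08,0,0,0,-0.003,-0.004,-0.11,0,0,0,-0.003,-0.004,-0.125,0,0,0,-0.003,-0.004,-0.136,0,0,0,-0.003,-0.004,-0.136,0,0,0])

```text
clock: 2.75
eef_pos: [423.7, -316.8, 153.8]
eef_rot: [3.141, -0.001, 2.953]
wrist_force: [-0.3, -0.3, -0.4]
finger_gap: 69.9
finger_force: 0.0
```

Request:
jog_arm(plan=[0,0,0,0,0,0,0,0,0,0,0,0,0,0,0,0,0,0,0,0,0,0,0,0,0,0,0,0,0,0,0,0,0,0,0,0,0,0,0,0,0,0,0,0,0,0,0,0], claw=0.02, force=20)

```text
clock: 3.55
eef_pos: [423.9, -318.2, 154.8]
eef_rot: [-3.141, 0.001, 2.952]
wrist_force: [-1.9, -5.5, 3.3]
finger_gap: 35.9
finger_force: 20.0
```

Request:
jog_arm(plan=[0.005,-0.001,0.001,0,0,0,0.01,-0.002,0.001,0,0,0,0.015,-0.003,0.002,0,0,0,0.02,-0.004,0.002,0,0,0,0.025,-0.005,0.002,0,0,0,0.03,-0.006,0.001,0,0,0,0.035,-0.007,0.001,0,0,0,0.04,-0.008,0,0,0,0,0.041,-0.008,0,0,0,0,0.041,-0.008,0,0,0,0,0.041,-0.008,0,0,0,0])

```text
clock: 4.65
eef_pos: [465.1, -326.4, 154.2]
eef_rot: [-3.141, 0.001, 2.952]
wrist_force: [3.1, -7.8, -3.4]
finger_gap: 35.7
finger_force: 20.0
```

Request:
jog_arm(plan=[0,0,0,0,0,0,0,0,0,0,0,0,0,0,0,0,0,0,0,0,0,0,0,0,0,0,0,0,0,0,0,0,0.04,0,0,0,0,0,0.08,0,0,0,0,0,0.12,0,0,0,0,0,0.14,0,0,0,0,0,0.14,0,0,0], claw=0.07)

```text
clock: 5.65
eef_pos: [465.5, -326.1, 297.5]
eef_rot: [-3.139, 0.005, 2.952]
wrist_force: [0.5, 0.6, 0.3]
finger_gap: 70.2
finger_force: 0.0
```

Run:
```python
from h import *
p,d=camera('wrist'); cv2.imwrite('pics/w2.png',p[...,::-1])
```

```text
(no output)
```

View pics/w2.png

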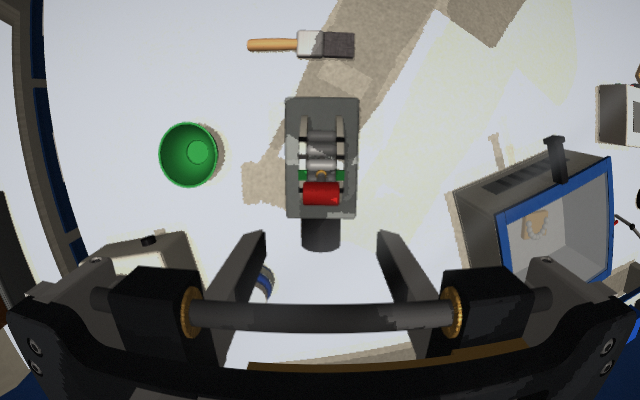

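The lever's rod now passes between the green marks, at (303,175), (321,174) and (340,174), so the lever is in the green notch; red grip at (321,193). Next I move above the tongue.

Request:
jog_arm(plan=[0.005,0.321,-0.02,0,0,22,0.005,0.321,-0.02,0,0,22,0.005,0.321,-0.02,0,0,22,0.005,0.321,-0.02,0,0,22,0.005,0.321,-0.02,0,0,22,0.005,0.321,-0.02,0,0,22,0.005,0.321,-0.02,0,0,22,0.005,0.321,-0.02,0,0,22,0.005,0.321,-0.02,0,0,22,0.005,0.321,-0.02,0,0,22], claw=0.06)

```text
clock: 6.7
eef_pos: [469.8, -5.7, 273.8]
eef_rot: [3.141, -0.001, -2.948]
wrist_force: [0.5, 0.1, -0.2]
finger_gap: 59.4
finger_force: 0.0
```

Run:
```python
from h import *
c=get_calibration('wrist'); p,d=camera('wrist'); cv2.imwrite('pics/w3.png',p[...,::-1])
hsv=cv2.cvtColor(p,cv2.COLOR_RGB2HSV); H,S,V=[hsv[...,i].astype(int) for i in range(3)]
A=att(c); o=np.array(c['origin'])
v,u=np.mgrid[0:400,0:640]
x=np.stack([u-c['cx'],v-c['cy']],-1); r=np.hypot(x[...,0],x[...,1])+1e-9; t=r/c['fx']
k=np.concatenate([x/r[...,None]*np.sin(t)[...,None],np.cos(t)[...,None]],-1)@A.T
def on(z): return o+k*((z-o[2])/k[...,2])[...,None]
P=o+k*(d/np.cos(t))[...,None]  # from depth
def rep(m,z,n):
    kk,l,s,ce=cv2.connectedComponentsWithStats(m.astype(np.uint8))
    for i in range(1,kk):
        if s[i,4]>80:
            q=on(z)[l==i][:,:2].astype(np.float32); rr=cv2.minAreaRect(q)
            print(n,s[i],'rect',np.round(rr[0],1),np.round(rr[1],1),round(rr[2],2),'z',np.median(P[l==i][:,2]).round(1))
reg=(u>120)&(u<520)&(v<300)
rep((H>100)&(H<125)&(S>120)&reg,148,'blue')
rep((V<55)&reg&(P[...,2]>130)&(P[...,2]<175),155,'dark')
```

```text
blue [210 234  41  56 987] rect [ 556.9 -104.2] [38.2 84.8] 67.57 z 147.1
blue [ 273  235   96   18 1477] rect [520.4   4.4] [ 20.  101.9] 11.14 z 147.2
blue [393 235  33  47 731] rect [511.3 113.9] [68.4 31.5] 44.34 z 147.3
dark [ 273  175   69   64 1052] rect [483.1 -20.1] [65.6 69.8] 17.31 z 154.1
```

View pics/w3.png

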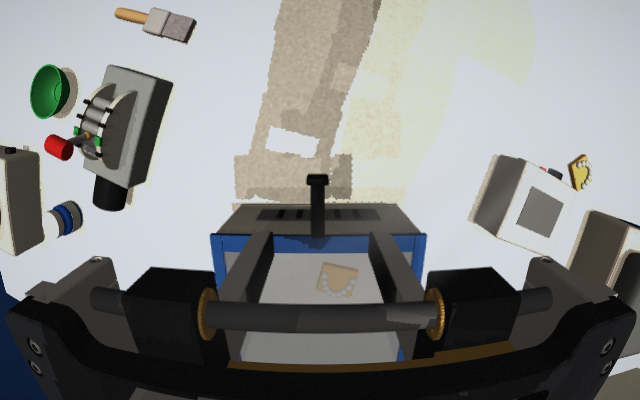

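The wrist view shows the tongue from the guard edge at (317,235) out to its end stop at (317,180), nearly centred between the fingers.

Run:
```python
from h import *
c=get_calibration('wrist'); p,d=camera('wrist')
A=att(c); o=np.array(c['origin'])
def ray(u,v,z):
    x=np.array([u-c['cx'],v-c['cy']]); r=np.hypot(*x); t=r/c['fx']
    k=A@np.append(x/r*np.sin(t),np.cos(t)); return o+k*(z-o[2])/k[2]
g=p.max(2)
for v in (190,205,215,225):
    s=g[v,290:345]; w=np.where(s<60)[0]+290; print(v,w.min(),w.max(),len(w),ray((w.min()+w.max())/2,v,155).round(1), s[15:42])
col=g[165:245,317]; print(col); print([ray(317,v,157).round(1) for v in (174,178)])
```

```text
190 311 324 14 [462.3  -9.9 155. ] [164 167 166 164 164  99  30  15  16  15  14  16  14  11  13  12  13  12
   9  43 127 128 129 129 127 127 130]
205 311 324 14 [477.3  -7.  155. ] [92 92 93 93 94 62 29 15 16 18 16 17 18 18 19 20 19 19 19 31 81 82 84 83
 85 84 82]
215 290 344 55 [487.7  -5.5 155. ] [35 34 35 34 33 28 18 17 21 20 18 19 22 21 21 20 21 21 22 27 39 36 39 37
 38 39 41]
225 311 324 14 [498.  -3. 155.] [73 72 71 71 73 62 42 25 22 25 24 23 27 26 26 27 28 28 29 42 75 75 74 76
 75 77 77]
[179 183 187 190 192 190 188 186 133  34   5   9   4  13  20  19  19  16
  14  14  13  14  19  16  14  14  15  15  16  16  18  17  16  16  18  17
  15  15  17  17  18  17  20  21  21  20  18  20  20  20  22  21  21  23
  22  22  22  24  22  26  27  24  26  28  27  29  27  30  28  30  31  31
  36  55  68  68  71  69  70  71]
[array([446.4, -13.4, 157. ]), array([450.3, -12.7, 157. ])]
```

Request:
jog_arm(plan=[0.008,-0.001,-0.04,0,0,0,0.008,-0.001,-0.08,0,0,0,0.008,-0.001,-0.11,0,0,0,0.008,-0.001,-0.135,0,0,0,0.008,-0.001,-0.149,0,0,0,0.008,-0.001,-0.149,0,0,0])

```text
clock: 7.4
eef_pos: [477.0, -6.4, 123.7]
eef_rot: [3.141, -0.003, -2.949]
wrist_force: [-0.0, 0.5, 0.8]
finger_gap: 60.0
finger_force: 0.0
```

Request:
jog_arm(plan=[0,0,0,0,0,0,0,0,0,0,0,0,0,0,0,0,0,0,0,0,0,0,0,0,0,0,0,0,0,0,0,0,0,0,0,0,0,0,0,0,0,0,0,0,0,0,0,0], claw=0.004, force=25)

```text
clock: 8.2
eef_pos: [478.4, -7.6, 125.6]
eef_rot: [-3.138, 0.001, -2.948]
wrist_force: [2.9, -15.0, -2.2]
finger_gap: 13.7
finger_force: 25.0
```

Request:
jog_arm(plan=[-0.001,-0.002,0.011,-0.5,2.45,0,-0.001,-0.002,0.023,-1,4.9,0,0,-0.002,0.034,-1.5,7.35,0,0.001,-0.002,0.045,-2,9.8,0,0.002,-0.001,0.0565,-2.5,12.25,0,0.004,-0.001,0.068,-2.9,14.7,0,0.006,-0.001,0.079,-3.4,17.2,0,0.009,0,0.09,-3.9,19.6,0,0.009,0,0.09,-3.9,19.6,0,0.009,0,0.09,-3.9,19.6,0])

```text
clock: 9.2
eef_pos: [487.3, -5.9, 214.9]
eef_rot: [-3.14, -0.348, -2.947]
wrist_force: [7.3, -1.7, -4.7]
finger_gap: 13.5
finger_force: 25.0
```

Request:
jog_arm(plan=[0.003,0.001,0.011,-0.5,2.45,0,0.007,0.001,0.0215,-1,4.9,0,0.012,0.002,0.032,-1.5,7.35,0,0.0165,0.003,0.042,-2,9.8,0,0.0215,0.004,0.0525,-2.5,12.25,0,0.027,0.005,0.062,-2.9,14.7,0,0.033,0.0065,0.072,-3.4,17.2,0,0.0395,0.0075,0.081,-3.9,19.6,0,0.0395,0.0075,0.081,-3.9,19.6,0,0.0395,0.0075,0.081,-3.9,19.6,0])

```text
clock: 10.2
eef_pos: [526.0, 1.8, 296.3]
eef_rot: [-3.14, -0.698, -2.948]
wrist_force: [-3.8, -0.1, 2.5]
finger_gap: 13.6
finger_force: 25.0
```

Run:
```python
from h import *
p,d=camera('side'); np.savez('side1.npz',p=p,d=d)
cv2.imwrite('pics/s1.png',cv2.resize(p[135:275,230:400],None,fx=4,fy=4,interpolation=cv2.INTER_CUBIC)[...,::-1])
hsv=cv2.cvtColor(p,cv2.COLOR_RGB2HSV); H,S,V=[hsv[...,i].astype(int) for i in range(3)]
c=get_calibration('side'); A=att(c); o=np.array(c['origin'])
a=np.radians(11.2); ex=np.array([np.cos(a),np.sin(a),0]); ey=np.array([-np.sin(a),np.cos(a),0])
hg=np.array([733,45.5,144.])
v,u=np.mgrid[0:400,0:640]; w=(u>262)&(u<320)&(v>150)&(v<250)
P=pts('side',d)
for n,m in (('green',(H>45)&(H<85)&(S>90)&w),('red',((H<8)|(H>172))&(S>110)&w),('blackbead',(V<60)&w&(u<310))):
    k,l,s,ce=cv2.connectedComponentsWithStats(m.astype(np.uint8))
    for i in range(1,k):
        if s[i,4]<3: continue
        r=A@np.array([(ce[i][0]-c['cx'])/c['fx'],(ce[i][1]-c['cy'])/c['fy'],1])
        q=o+r*((131-(o-hg)@ey)/(r@ey)); h=(q-hg)@ex
        print(n,s[i],ce[i].round(1),q.round(1),'r',np.hypot(h,q[2]-144).round(1),'ang',np.degrees(np.arctan2(q[2]-144,-h)).round(1))
# guard plane tilt from blue frame depth
m=(H>100)&(H<125)&(S>120)&(u>255)&(u<345)&(v>150)&(v<260)&(P[...,2]>146)&(P[...,0]<760)&(P[...,0]>480)
q=P[m]; hh=-((q-hg)@ex); f=np.polyfit(hh,q[:,2],1); print(m.sum(),'tilt',np.degrees(np.arctan(f[0])))
```

```text
green [286 204   4   5  19] [287.4 205.9] [621.1 156.9 221.1] r 117.1 ang 41.2
263 tilt 40.00288447637082
```

View pics/s1.png

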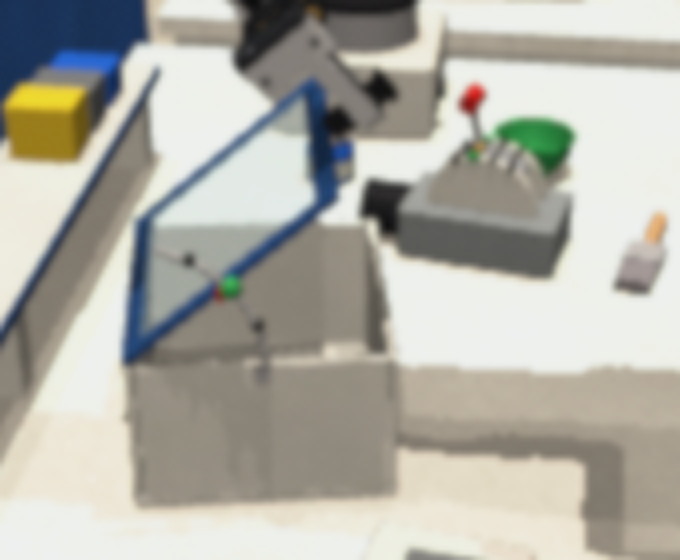

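The side crop shows the guard open in the gripper, with the red pin meeting the green bead at crop (225,290). The frame tilt measures 40.0°, and the lever rod stands at the green mark (475,150). I'm handing it in.

```bash
python3 -c "
from cell import manip
s=manip.read_state();print(s['eef_pos'],s['finger_force'],s['wrist_force']);print(manip.sign_off())"
```

```text
[525.95008211   1.75597329 296.23099394] 24.998641312122345 [-3.21062138  0.01383108  0.94970754]
the job is handed in; nothing more can be done
None
```

The lever is in its green notch (thrown with the guard still shut), the gripper is holding the guard at a measured 40°, and the job is handed in.

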